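Tool tin under the spring flap

ROBOT

A 7-joint arm with a two-finger parallel gripper is mounted at the origin on a cart in front of the work surface, level with it; the furniture and walls round the work are solid. World frame = base frame: x ahead of the robot, y to its left, z up, the work surface at z = 0. Lengths are in m, angles in degrees, forces in N, time in s.
With the tool pointing down it reaches from about 0.425 to 0.875 m from the base axis. Payload 4.7 kg.
Tool frame: the origin (TCP) lies between the finger pads; the fingertips stand env.finger_overhang ahead of it and the grasp point (between the pads) lies 5 mm behind it (env.finger_overhang is the distance from the TCP to the fingertips, in m); z points along the fingers, y is the line along which they close (so a half turn about z gives the same grasp; the last joint's range is limited). The gripper opens to 87 mm and grips with 3 to 60 N. Pads are 19 mm wide; open, the fingers measure 117 mm over their backs; the gripper's body (75 mm by 190 mm) begins 51 mm behind the grasp point.
Start: joints at [66.87, 18.392, -4.016, 83.108, 1.295, 78.541, -3.26], TCP at [0.264, -0.594, 0.237] pointing down, gripper open.
Joint ranges: [-163.93, 163.93], [-17.29, 119.83], [-79.2, 71.16], [3.27, 140.29], [-89.18, 269.18], [5.43, 117.66], [-154.24, 154.24]. Speed limits (degrees/s): [147.25, 147.25, 180, 180, 180, 180, 180].

INTERFACE

Orientations are given as [roll, pitch, yaw] about the fixed x, y, z axes, in that order (R = Rz(yaw) Ry(pitch) Rx(roll)).
In Python, from cell import telemetry, eyes, env, models gives the robot as it stands. The module is installed in compiled form; this text tells all that it offers.
- The arm moves only by the tool drive_tool, never from a script. Its arguments are lists of equal length, an entry for each row: "angular": the turn, a rotation vector about the tool's x, y, z in rad, a list of three; "delta_pos": the shift along the tool's x, y, z in cm, a list of three; "gripper": the finger opening in cm, from 0 to 8.7. A call has 1 to 20 rows; each row shifts and turns the commanded pose from where the row before left it, along the tool's axes as they then stand; what a row does not reach is not made up. A row lasts 1/10 s, in which the tool goes at most 50 mm and 8.59 degrees, less where a joint would pass 70% of its speed; a pose out of reach is approached as far as the arm can. A call with a gripper value outside its range is refused whole. The fingers move at their own pace and stop on an object; "squeeze" is the grip in N (left out, the last holds). Time passes only in rows, so rows that do not move let the fingers close. It gives the time, the measured TCP pose, the force, the opening and the grip force at its end, in the units of the state.
- telemetry.get_obs(): the state, without advancing time (a new reading comes with each control period).
- eyes.read_camera(name): name is "scene" or "top"; returns a dict with "pixels" (400x640x3 uint8, red, green, blue), "mtx" (3x3 intrinsics, pixels), "D" ([k1, k2, p1, p2, k3] as OpenCV has them; the pictures are not rectified), "origin" and "orientation" of the camera in the world. Camera axes: x right, y down, z forward; pixel columns grow to the right and rows downward; lengths in m; the calibration is good to about 2 mm. A picture is of the moment at which its call begins. There is no depth.
- env.sign_off(): hands the job in; it is judged then, once.
Trained networks look in a picture, given as the dict that the camera call returned (one of the last four; its "shot" number tells which), for a name from the list of things; names that differ only in an ending like _2 or _b are one class to them, and where a whole thing is asked for, a point or a joint stands for the part that bears it (a point fixed in the world has none). Each returns a list of dicts, best first, with "p" (0 to 1); they miss things now and then, are a little off and sometimes report something else, mostly with a low value. They report only what shows in the picture. A call takes as long as a camera call. They do not tell look-alikes from the thing itself.
- models.search_frame(picture, target): "centre" ([column, row] in pixels, amid what is visible of it).
- models.cut_out(picture, target): "pixels" (400x640 bool, what is visible of it) and "centre" ([column, row] in pixels, amid what is visible of it).
The state is a dict: "time_s": time; "qpos": joint angles; "joint_velocities": joint speeds; "effort": joint torques, N m; "tool_pos": TCP position; "tool_rot": TCP orientation; "force": force on the tool from outside, world axes, zero at the start; "wrist_torque": the same for the moment, N m; "grip_width": finger opening in m; "grasp_force": force on a finger pad.
Only numpy, scipy, OpenCV 4.12 (cv2) and the standard library are available. Lean on these libraries where they do the work, as an engineer would, in place of code of your own. Each camera call takes 0.05 s, during which the arm holds its last target. There are 200 camera calls.

TASK

Put the flat tool tin away in its keeper without gripping it: press the keeper's long bar down with one fingertip to hold the spring flap open, and with the other fingertip push the tin along the table, under the flap and fully home against the back stop while the bar is still held down. Then let the bar come up so that the flap's lip clamps down on top of the tin, and draw away. The tin must only be pushed, never lifted, and the other things round the work are to stay where they stand.

Things in the scene. Friction and masses are not known exactly. Their poses are not given: they have to be found in the camera images.
- keeper: Low U-shaped wooden frame fixed to the table, open towards the robot. Origin: on the table, lane's centre, below the front of the flap's lip; x: level, the way the tin is pushed in; y: left of that; z up. Lane 80 mm wide (y -40 to +40) with no floor, between rails 12 mm high and thick, x -8 to 55 mm; 12 mm high lead-ins flare out to y = +/-63 at x = -45. The waxed wood is slippery.
- stop_face (a point): Middle of the near face of the keeper's back stop, a wooden bar 20 mm high across the lane's end; it lies at keeper x = +45, y = 0 mm.
- flap_hinge (a point): Front end of the flap's hinge line, which runs along the keeper's x at y = +48, z = 18 mm, on the left rail. To its right the flap is an aluminium plate over the lane (x 0 to 43 mm, underside 34 mm up when shut; its far edge rises to about 75 mm when open). To its left is the press bar; pressing that down raises the flap.
- bar_mid (a point): Point on top of the press bar (moves with it), 120 mm before the lip. The bar: polished slippery steel, 9 mm thick, along keeper x from +30 forward to -200 mm beside the tin's path, 27 mm left of the hinge (y = +75 when shut), ending in a 13 mm black knob. Its top is 22.5 mm above the table when shut; pressed to 11 mm (bar then at y = +72) it opens the flap to 0.44 rad. A pressing fingertip can slide along it.
- lip_foot (a point): Middle of the lower edge of the flap's lip (moves with the flap), a tab 20 mm wide and 5 mm thick that hangs from the plate's front edge at keeper y -14 to -34 mm, down to 11 mm above the table when shut, so that the 25 mm high tin cannot enter.
- flap (a joint): Angle of the spring flap, rad: 0 shut, grows as the bar is pressed down, at most 0.48. The spring always closes it; the bar needs about 4 N at the start and 6 N when fully down. The tin passes freely under the lip from about 0.35 rad; with the lip resting on the tin it reads about 0.23 rad.
- tin: Flat closed tin, 73 x 112 x 25 mm, about 0.25 kg, lying before the keeper's mouth, long side roughly along keeper x, leading end 36 to 56 mm short of the lip. Origin: centre of underside; y axis: its length (ends at +/-56 mm), roughly along keeper x, either way; z up. Fully home, its leading end touches the back stop (origin at keeper x = -11 mm) and its rear end is 67 mm before the lip.
- jar_small: Bystander: screw-top glaze jar, 58 mm across, 67 mm tall, right of the tin's path. Origin: centre of its underside.
- clay_lump: Bystander: flattened ball of grey clay, 38 x 40 x 19 mm, right of the tin's path. Origin: centre of its underside.
- clay_bit: Bystander: small cube-like clay offcut, about 22 mm, right of the keeper. Origin: centre of its underside.
- cup: Bystander: grey clay beaker, 78 mm across, 84 mm tall, left of the keeper. Origin: centre of its underside.
- loop_tool: Bystander: loop tool with wooden handle, 18 x 175 x 11 mm, lying left of the press bar. Origin: centre of its underside, y along its length.
- tape: Bystander: roll of masking tape lying flat, 104 mm across, 25 mm high, right of the keeper. Origin: centre of its underside.
Mind the look-alikes: they are no part of the job. What is shaped like the tin but blue or green is not meant.

How it is judged:
By the outcome, as a careful person would: the job done as asked, in the order asked, and still so for the second after the job is handed in, with the robot touching nothing.
It also fails if it takes over 40 s, if anything falls off the work surface, if the arm or the gripper's body presses on something with over 40 N, if the wrist force passes 120 N, or if a joint passes its speed limit or range.

## Working session

There is one attempt and no reset: what is moved stays moved. The work goes in short steps, Python scripts to look and compute and a tool call to move; the robot and the scene stay as the last step left them, time stands still between calls to the robot, and variables do not carry over. Pictures are saved under pics/ and viewed, at most 10 in all, crops included, and the job is handed in when it is done.

Besides the shell and the picture viewer there is one more tool, called as name(argument=value, ...), one argument or row to a line, values as JSON. drive_tool: Moves the arm, as the interface text tells. Its arguments: {"type":"object","properties":{"angular":{"type":"array","items":{"type":"array","items":{"type":"number"}}},"delta_pos":{"type":"array","items":{"type":"array","items":{"type":"number"}}},"gripper":{"type":"array","items":{"type":"number"}},"squeeze":{"type":"number"}},"required":["angular","delta_pos","gripper"]}

```bash
mkdir -p pics; cat > h.py <<'E'
import numpy as np, cv2
from scipy.spatial.transform import Rotation as R
from cell import telemetry, eyes, env, models
def cam(n):
    return eyes.read_camera(n)
def Rc(p):
    o=np.array(p["orientation"],float)
    if o.shape==(3,3): return o
    if o.size==4: return R.from_quat(o).as_matrix()
    return R.from_euler('xyz',o,degrees=True).as_matrix()
def ray(p,px):
    u=cv2.undistortPoints(np.array([[px]],float),np.array(p["mtx"],float),np.array(p["D"],float))[0,0]
    return np.array(p["origin"],float),Rc(p)@np.array([u[0],u[1],1])
def onz(p,px,z):
    o,d=ray(p,px); return o+d*(z-o[2])/d[2]
def proj(p,X):
    r=Rc(p).T; X=np.atleast_2d(np.array(X,float))
    return cv2.projectPoints(X,cv2.Rodrigues(r)[0],-r@np.array(p["origin"],float),np.array(p["mtx"],float),np.array(p["D"],float))[0][:,0]
def save(p,n,crop=None,s=1):
    im=p["pixels"][:,:,::-1]
    if crop: im=im[crop[1]:crop[3],crop[0]:crop[2]]
    cv2.imwrite("pics/"+n,cv2.resize(im,None,fx=s,fy=s,interpolation=cv2.INTER_CUBIC))
E
python3 - <<'E'
from h import *
print(env.finger_overhang, telemetry.get_obs())
for n in("scene","top"):
    p=cam(n); save(p,n+"0.png"); print(n,p["origin"],p["orientation"])
    for t in ["keeper","tin","bar_mid","flap_hinge","lip_foot","jar_small","clay_lump","clay_bit","cup","loop_tool","tape"]:
        r=models.search_frame(p,t)
        print(t,[(np.round(a["centre"]).tolist(),round(a["p"],2),np.round(onz(p,a["centre"],0.02),3).tolist()[:2]) for a in r[:3]])
E
```

```text
0.014 {'time_s': 0.0, 'qpos': array([66.87000907, 18.43935962, -4.01661275, 83.17549604,  1.29603631,
       78.54117999, -3.25970331]), 'joint_velocities': array([ 0.00711399,  0.02702992, -0.03654781, -0.06030625,  0.01048389,
        0.02428848, -0.07853845]), 'effort': array([-3.37180663e-04, -4.91292143e+01, -4.04343372e-01, -3.12525487e+01,
       -6.40537427e-02,  4.37344343e-02,  1.99689430e-04]), 'tool_pos': array([ 0.26347685, -0.59362002,  0.23545305]), 'tool_rot': array([-1.79889272e+02,  6.48354261e-03,  2.39412896e+01]), 'force': array([-0.88297155,  0.50890163,  0.05346257]), 'wrist_torque': array([0.05111297, 0.02126815, 0.04271428]), 'grasp_force': 0.0, 'grip_width': 0.08711596934999863}
scene [0.11834563 0.69833478 0.79743925] [-133.02905979    1.13858745 -146.68320752]
keeper [([269.0, 225.0], 0.65, [0.656, 0.133])]
tin [([401.0, 272.0], 0.76, [0.345, 0.096]), ([436.0, 217.0], 0.71, [0.351, -0.089]), ([324.0, 233.0], 0.66, [0.538, 0.089])]
bar_mid [([271.0, 224.0], 0.61, [0.653, 0.13])]
flap_hinge [([270.0, 222.0], 0.81, [0.659, 0.125])]
lip_foot []
jar_small [([33
[... 437 characters left out ...]
62, 0.127])]
tin [([291.0, 274.0], 0.97, [0.363, 0.09]), ([377.0, 276.0], 0.8, [0.359, -0.111]), ([346.0, 109.0], 0.74, [0.756, -0.04])]
bar_mid [([268.0, 153.0], 0.72, [0.65, 0.146])]
flap_hinge [([274.0, 149.0], 0.75, [0.658, 0.133])]
lip_foot [([269.0, 149.0], 0.68, [0.658, 0.145])]
jar_small [([344.0, 176.0], 0.82, [0.594, -0.033])]
clay_lump [([348.0, 217.0], 0.56, [0.498, -0.043]), ([220.0, 192.0], 0.28, [0.555, 0.26])]
clay_bit [([320.0, 152.0], 0.58, [0.651, 0.022]), ([278.0, 147.0], 0.53, [0.664, 0.123])]
cup [([213.0, 128.0], 0.88, [0.71, 0.277])]
loop_tool [([222.0, 195.0], 0.81, [0.549, 0.255]), ([294.0, 198.0], 0.37, [0.54, 0.084])]
tape [([350.0, 109.0], 0.82, [0.756, -0.051])]
```

```bash
python3 - <<'E'
import cv2
a=cv2.imread("pics/top0.png")[80:300,180:420]; cv2.imwrite("pics/top0c.png",cv2.resize(a,None,fx=2.7,fy=2.7,interpolation=cv2.INTER_CUBIC))
a=cv2.imread("pics/scene0.png")[140:320,180:460]; cv2.imwrite("pics/scene0c.png",cv2.resize(a,None,fx=2.8,fy=2.8,interpolation=cv2.INTER_CUBIC))
E
```

```text
(no output)
```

View pics/top0c.png

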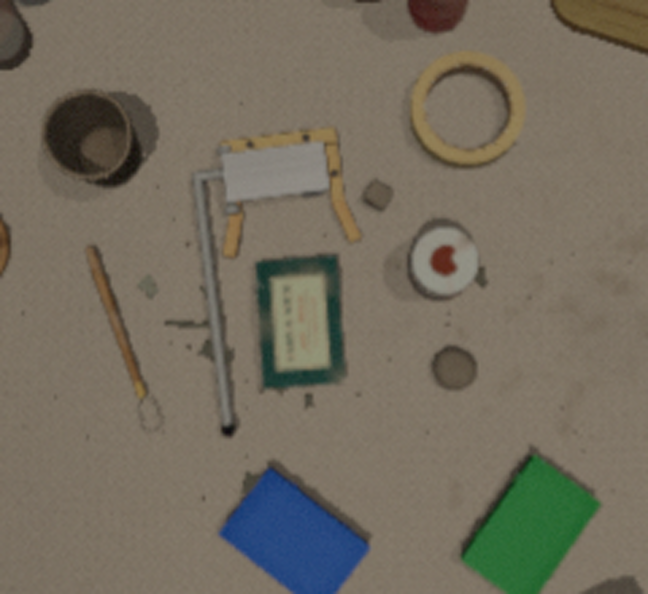

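View pics/scene0c.png

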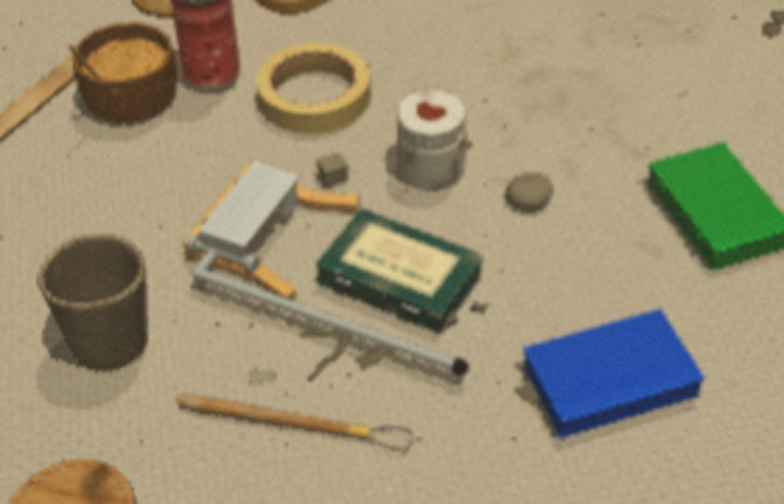

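The tin is the dark teal box with the cream label, at top (291,198). The look-alikes are the blue box at top (291,274) and the green box at (377,276), and neither has a label. The bar's knob is at about top (264,239) and the keeper's mouth opens downwards in the picture. Next I'll fit the poses.

```bash
cat > fit.py <<'E'
from h import *
from scipy.optimize import minimize, least_squares
def pose(v,L):
    c,s=np.cos(v[2]),np.sin(v[2]); L=np.atleast_2d(np.array(L,float))
    return np.c_[v[0]+c*L[:,0]-s*L[:,1], v[1]+s*L[:,0]+c*L[:,1], L[:,2]]
box=np.array([[x,y,z] for x in(-.056,.056) for y in(-.0365,.0365) for z in(0,.025)])
def tinmasks(P,near=None):
    out=[]
    for p in P:
        r=models.cut_out(p,"tin")
        best=None
        for a in r:
            m=a["pixels"]; col=p["pixels"][m].mean(0)
            w=onz(p,a["centre"],.012)[:2]
            d=np.hypot(*(w-near)); 
            if d<.06 and (best is None or d<best[0]): best=(d,m,col)
        out.append(None if best is None else best[1]); print("tin mask",None if best is None else (best[1].sum(),np.round(best[2])))
    return out
def fittin(P,M,v0):
    def cost(v):
        e=0
        for p,m in zip(P,M):
            if m is None: continue
            h=cv2.convexHull(proj(p,pose(v,box)).astype(np.float32))
            b=np.zeros((1600,2560),np.uint8); cv2.fillConvexPoly(b,((h+.5)*4).astype(np.int32),1)
            b=cv2.resize(b.astype(np.float32),(640,400),interpolation=cv2.INTER_AREA)
            e+=np.abs(b-m).sum()/m.sum()
        return e
    best=None
    for d in(-.08,0,.08):
        r=minimize(cost,v0+np.array([0,0,d]),method="Nelder-Mead",options=dict(initial_simplex=v0+np.array([[0,0,d],[.01,0,d],[0,.01,d],[0,0,d+.08]])))
        if best is None or r.fun<best.fun: best=r
    return best.x,best.fun
def inK(k,xy):
    d=np.array(xy[:2])-k[:2]; c,s=np.cos(k[2]),np.sin(k[2]); return np.array([c*d[0]+s*d[1],-s*d[0]+c*d[1]])
E
python3 - <<'E'
from fit import *
import json
P=[cam("top"),cam("scene")]
K=[[-.203,.075,.018],[.028,.075,.022],[-.045,-.060,.012],[-.045,.060,.012]]
px=[np.array([[228,430],[200,178],[356,236],[230,254]])/2.7+[180,80],np.array([[460,367],[200,275],[357,202],[292,292]])/2.8+[180,140]]
f=lambda v:np.concatenate([(proj(p,pose(v,K))-q).ravel() for p,q in zip(P,px)])
r=least_squares(f,[.65,.1,.1],loss="soft_l1",x_scale=[.01,.01,.1]); k=r.x
print("keeper",k,np.degrees(k[2])); print(np.round(f(k).reshape(-1,2),1))
M=tinmasks(P,np.array([.54,.085]))
t,e=fittin(P,M,np.array([.54,.085,k[2]])); print("tin",t,np.degrees(t[2]),e,"inK",inK(k,t))
json.dump(list(k),open("k.json","w"))
pts={(255,0,0):[[-.2,.0795,.0225],[.03,.0795,.0225],[.03,.0705,.0225],[-.2,.0705,.0225]],
(0,0,255):[[.045,-.04,.02],[.045,.04,.02]],(255,0,255):[[-.008,-.04,.012],[.055,-.04,.012],[.055,-.052,.012],[-.008,-.052,.012],[-.045,-.063,.012]],
(0,255,255):[[-.045,.063,.012],[-.008,.04,.012],[.055,.04,.012]],(255,255,0):[[0,-.014,.011],[0,-.034,.011]]}
ims=[]
for p,(x0,y0,x1,y1),s in zip(P,[(240,115,330,245),(180,180,360,290)],[5,4]):
    im=cv2.resize(p["pixels"][y0:y1,x0:x1,::-1],None,fx=s,fy=s,interpolation=cv2.INTER_CUBIC)
    g=lambda X:np.round((proj(p,X)-[x0,y0]+.5)*s).astype(np.int32)
    for c,L in pts.items(): cv2.polylines(im,[g(pose(k,L))],False,c,1)
    cv2.polylines(im,[g(pose(t,[[a*.056,b*.0365,.025] for a,b in((1,1),(1,-1),(-1,-1),(-1,1))]))],True,(0,255,0),1)
    ims.append(im)
cv2.imwrite("pics/ov_top.png",ims[0][:600]);cv2.imwrite("pics/ov_scene.png",ims[1])
E
```

```text
keeper [0.65158901 0.10474321 0.13091881] 7.501095031100067
[[ 0.2  1.8]
 [-1.4 -1.6]
 [ 1.   0.4]
 [-2.   0.2]
 [ 2.5  0.3]
 [-1.3 -2.8]
 [ 0.7 -2.6]
 [-1.3 -0. ]]
tin mask (np.int64(1466), array([ 93., 100.,  82.]))
tin mask (np.int64(1556), array([119., 122.,  91.]))
tin [0.53947109 0.09255541 0.0765006 ] 4.383161465321791 0.1639213123866773 inK [-0.11274951  0.00255295]
```

View pics/ov_top.png

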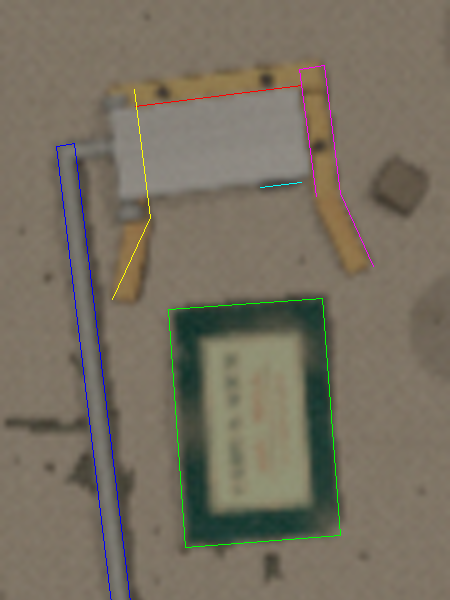

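View pics/ov_scene.png

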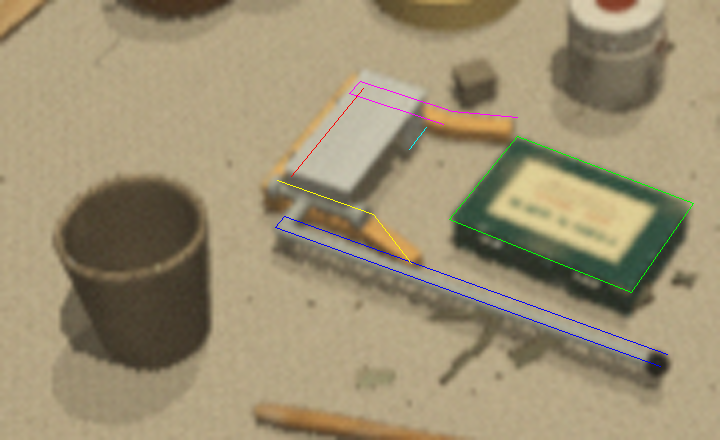

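```bash
python3 - <<'E'
from fit import *
import json
P=[cam("top"),cam("scene")]
K=np.array([[-.045,-.063,.012],[-.045,.063,.012],[.055,-.052,.012],[-.008,.04,.012],[-.008,-.04,.012],[-.14,.075,.0225],[.01,.075,.0225]])
px0=np.array([[370,264],[113,300],[325,65],[150,220],[317,196],[118,590],[74,190]])/5+[240,115]-.5*0
def ft(v):
    r=proj(P[0],pose(v,K))+.5-px0
    r[5:,1]=0
    return r.ravel()
k=least_squares(ft,[.65,.1,.11],x_scale=[.01,.01,.1]).x
print("keeper top",k,np.degrees(k[2]));print(np.round(ft(k).reshape(-1,2),1).tolist())
K1=np.array([[-.045,-.063,.012],[-.203,.075,.018],[.028,.075,.0225],[-.045,.058,.012]])
px1=np.array([[514,125],[657,364],[285,236],[418,258]])/4+[180,180]
fs=lambda v:(proj(P[1],pose(v,K1))+.5-px1).ravel()
ks=least_squares(fs,k,x_scale=[.01,.01,.1]).x
print("keeper scene",ks,np.degrees(ks[2]));print(np.round(fs(ks).reshape(-1,2),1).tolist())
M=tinmasks(P,np.array([.54,.085]))
for i in (0,1):
    t,e=fittin(P[i:i+1],M[i:i+1],np.array([.54,.09,k[2]])); print("tin",i,t,np.degrees(t[2]),e,"inK",inK([k,ks][i],t))
json.dump(list(k),open("k.json","w"))
E
```

```text
keeper top [0.65135607 0.1042018  0.14653096] 8.395605417840939
[[1.1, 0.0], [0.4, 0.4], [-0.5, -0.1], [0.4, -0.2], [-0.0, -0.1], [-0.7, 0.0], [-0.6, 0.0]]
keeper scene [0.65134707 0.108314   0.1372098 ] 7.86154236367861
[[-0.1, -1.2], [2.6, 1.7], [-1.4, -2.1], [-1.3, 0.7]]
tin mask (np.int64(1489), array([92., 99., 82.]))
tin mask (np.int64(1562), array([118., 121.,  91.]))
tin 0 [0.53931413 0.09186645 0.078275  ] 4.48482721860042 0.035594358629952985 inK [-0.11264229  0.00415577]
tin 1 [0.54172329 0.08958695 0.06157906] 3.5282204155983923 0.0873079385403329 inK [-0.11115497 -0.00355674]
```

drive_tool(
  angular=[
    [0, 0, 0.113],
    [0, 0, 0.113],
    [0, 0, 0.113],
    [0, 0, 0],
    [0, 0, 0],
    [0, 0, 0],
    [0, 0, 0],
    [0, 0, 0],
    [0, 0, 0],
    [0, 0, 0],
    [0, 0, 0],
    [0, 0, 0],
    [0, 0, 0],
    [0, 0, 0],
    [0, 0, 0],
  ],
  delta_pos=[
    [0, 0, 0],
    [0, 0, 0],
    [0, 0, 0],
    [2.385, -3.108, 0],
    [2.385, -3.108, 0],
    [2.385, -3.108, 0],
    [2.385, -3.108, 0],
    [2.385, -3.108, 0],
    [2.385, -3.108, 0],
    [2.385, -3.108, 0],
    [2.385, -3.108, 0],
    [2.385, -3.108, 0],
    [2.385, -3.108, 0],
    [2.385, -3.108, 0],
    [2.385, -3.108, 0],
  ],
  gripper=[5.8, 5.8, 5.8, 5.8, 5.8, 5.8, 5.8, 5.8, 5.8, 5.8, 5.8, 5.8, 5.8, 5.8, 5.8],
)

```text
time_s: 3.1
tool_pos: [0.5204, -0.1985, 0.2369]
tool_rot: [180.0, -0.0, 4.5]
force: [1.1, -0.0, 0.0]
grip_width: 0.0579
grasp_force: 0.0
```

drive_tool(
  angular=[
    [0, 0, 0],
    [0, 0, 0],
    [0, 0, 0],
    [0, 0, 0],
    [0, 0, 0],
    [0, 0, 0],
    [0, 0, 0],
    [0, 0, 0],
    [0, 0, 0],
    [0, 0, 0],
    [0, 0, 0],
  ],
  delta_pos=[
    [-0.29, -3.19, 0],
    [-0.29, -3.19, 0],
    [-0.29, -3.19, 0],
    [-0.29, -3.19, 0],
    [-0.29, -3.19, 0],
    [-0.29, -3.19, 0],
    [-0.29, -3.19, 0],
    [-0.29, -3.19, 0],
    [-0.29, -3.19, 0],
    [-0.29, -3.19, 0],
    [0, 0, 0],
  ],
  gripper=[5.8, 5.8, 5.8, 5.8, 5.8, 5.8, 5.8, 5.8, 5.8, 5.8, 5.8],
)

```text
time_s: 4.2
tool_pos: [0.4644, 0.1213, 0.2371]
tool_rot: [-179.9, -0.1, 5.0]
force: [0.2, 0.1, 0.5]
grip_width: 0.058
grasp_force: 0.0
```

drive_tool(
  angular=[
    [0, 0, 0],
    [0, 0, 0],
    [0, 0, 0],
    [0, 0, 0],
    [0, 0, 0],
    [0, 0, 0],
  ],
  delta_pos=[
    [0.15, 0.58, 3.5],
    [0, 0, 3.5],
    [0, 0, 3.5],
    [0, 0, 3.5],
    [0, 0, 3.5],
    [0, 0, 0],
  ],
  gripper=[5.8, 5.8, 5.8, 5.8, 5.8, 5.8],
)

```text
time_s: 4.8
tool_pos: [0.4638, 0.1087, 0.0575]
tool_rot: [180.0, 0.5, 4.5]
force: [-0.7, -0.1, 0.1]
grip_width: 0.0579
grasp_force: 0.0
```

```bash
python3 - <<'E'
from fit import *
import json
k=[.6515,.105,np.radians(8.1)]; json.dump(k,open("k.json","w"))
o=telemetry.get_obs(); print(o["tool_pos"],o["tool_rot"],inK(k,o["tool_pos"]))
p=cam("scene"); save(p,"s1.png",(220,170,430,330),3.6)
p=cam("top"); save(p,"t1.png",(200,100,360,250),4)
E
```

```text
[0.46381262 0.10874534 0.05751626] [179.98296504   0.52713737   4.49031677] [-0.18528722  0.03015336]
```

View pics/s1.png

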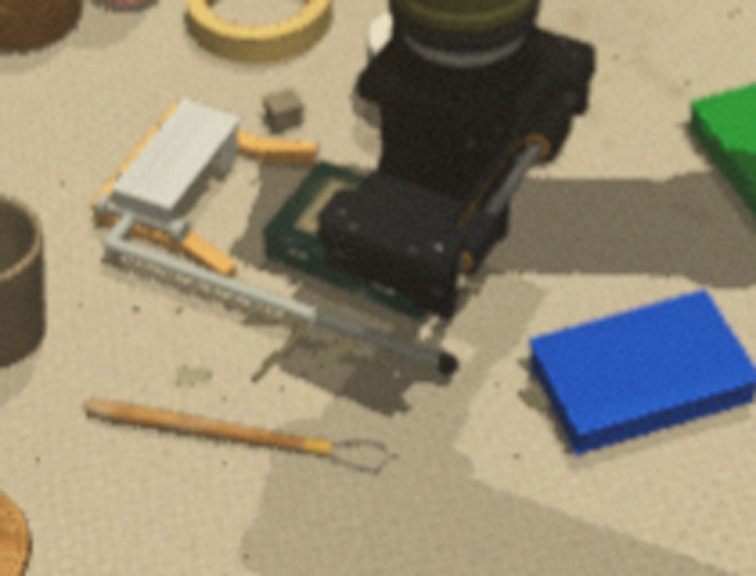

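Scene view: the left fingertip is over the bar close to the knob, at about (430,325) in the crop. The right finger is behind the tin. I'll centre it and then come down slowly.

drive_tool(
  angular=[
    [0, 0, 0],
    [0, 0, 0],
    [0, 0, 0],
  ],
  delta_pos=[
    [0.29, -0.65, 1.0],
    [0, 0, 0.4],
    [0, 0, 0],
  ],
  gripper=[5.8, 5.8, 5.8],
)

```text
time_s: 5.2
tool_pos: [0.4703, 0.1173, 0.0478]
tool_rot: [180.0, -0.0, 4.6]
force: [0.6, 0.3, 0.7]
grip_width: 0.0581
grasp_force: 0.0
```

```bash
python3 - <<'E'
from fit import *
import json
k=json.load(open("k.json"))
o=telemetry.get_obs(); print(o["tool_pos"],o["tool_rot"],inK(k,o["tool_pos"]),o["force"])
a=cam("top"); b=cam("scene"); s=3
ia=cv2.resize(a["pixels"][130:280,215:345,::-1],None,fx=3,fy=3,interpolation=cv2.INTER_CUBIC)
ib=cv2.resize(b["pixels"][215:290,280:390,::-1],None,fx=3.7,fy=6,interpolation=cv2.INTER_CUBIC)[:450]
cv2.imwrite("pics/c2.png",np.hstack([ia,ib]))
E
```

```text
[0.47025341 0.11730983 0.04782938] [ 1.79994539e+02 -3.01834192e-02  4.55384807e+00] [-0.17770394  0.03772489] [0.63704202 0.34993116 0.71727057]
```

View pics/c2.png

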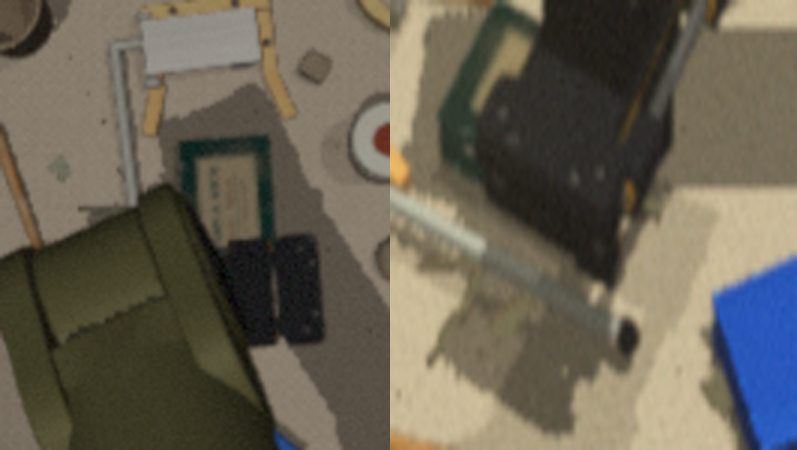

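drive_tool(
  angular=[
    [0, 0, 0],
    [0, 0, 0],
  ],
  delta_pos=[
    [-0.3, 0, 0],
    [0, 0, 0],
  ],
  gripper=[5.8, 5.8],
)

```text
time_s: 5.5
tool_pos: [0.4667, 0.1166, 0.0477]
tool_rot: [180.0, 0.0, 4.5]
force: [-0.1, 0.6, 0.4]
grip_width: 0.0579
grasp_force: 0.0
```

```bash
python3 - <<'E'
from fit import *
import json
k=json.load(open("k.json"))
for i in range(4):
    cam("top");o=telemetry.get_obs(); print(o["tool_pos"].round(4),o["tool_rot"].round(2),inK(k,o["tool_pos"]),o["force"].round(1))
E
```

```text
[0.4669 0.1166 0.0477] [ 1.7998e+02 -1.0000e-02  4.5100e+00] [-0.18115265  0.03751246] [-0.4 -0.2 -0.6]
[0.467  0.1166 0.0477] [ 1.7998e+02 -2.0000e-02  4.5100e+00] [-0.18102624  0.03749667] [ 0.5 -1.6  0.3]
[0.467  0.1166 0.0477] [ 1.7999e+02 -2.0000e-02  4.5100e+00] [-0.1809764   0.03752033] [ 0.7 -0.2  0.1]
[0.4671 0.1167 0.0477] [ 1.7999e+02 -2.0000e-02  4.5100e+00] [-0.18094468  0.03752715] [0.8 0.1 0.5]
```

drive_tool(
  angular=[
    [0, 0, 0],
    [0, 0, 0],
    [0, 0, 0],
    [0, 0, 0],
  ],
  delta_pos=[
    [0, 0, 0.6],
    [0, 0, 0.5],
    [0, 0, 0.4],
    [0, 0, 0],
  ],
  gripper=[5.8, 5.8, 5.8, 5.8],
)

```text
time_s: 6.1
tool_pos: [0.4669, 0.1164, 0.0321]
tool_rot: [180.0, 0.0, 4.5]
force: [-0.6, -1.2, 3.1]
grip_width: 0.0579
grasp_force: 2.0
```

drive_tool(
  angular=[
    [0, 0, 0],
    [0, 0, 0],
    [0, 0, 0],
  ],
  delta_pos=[
    [0, 0, 0.4],
    [0, 0, 0.35],
    [0, 0, 0],
  ],
  gripper=[5.8, 5.8, 5.8],
)

```text
time_s: 6.4
tool_pos: [0.4672, 0.1156, 0.0251]
tool_rot: [179.9, 0.0, 4.5]
force: [-1.4, -4.6, 6.1]
grip_width: 0.0579
grasp_force: 3.7
```

```bash
python3 - <<'E'
from fit import *
import json
k=json.load(open("k.json"))
b=cam("scene");o=telemetry.get_obs(); print(o["tool_pos"].round(4),inK(k,o["tool_pos"]),o["force"].round(1))
save(b,"s3.png",(220,175,390,295),4.5)
E
```

```text
[0.4673 0.1156 0.0253] [-0.18088732  0.03649328] [-0.4 -3.3  6.9]
```

View pics/s3.png

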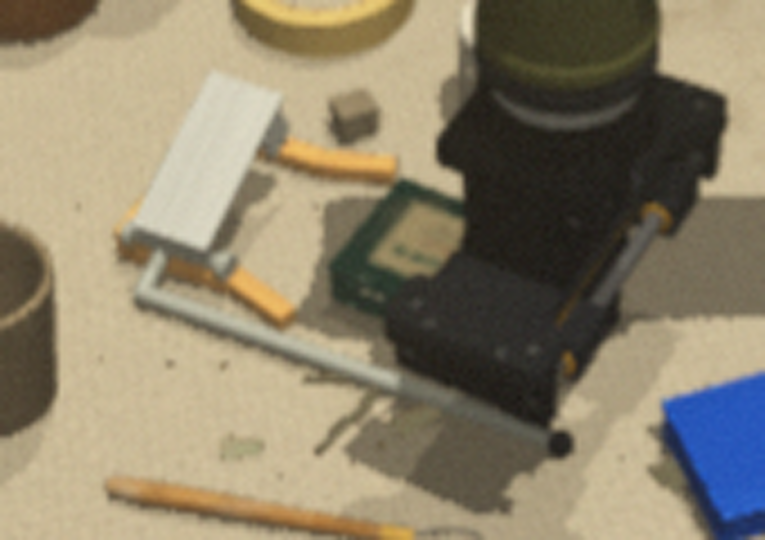

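drive_tool(
  angular=[
    [0, 0, -0.008],
    [0, 0, -0.008],
    [0, 0, -0.008],
    [0, 0, -0.008],
    [0, 0, -0.008],
    [0, 0, -0.008],
    [0, 0, -0.008],
    [0, 0, -0.007],
    [0, 0, 0],
  ],
  delta_pos=[
    [0.5, -0.03, 0],
    [0.5, -0.028, 0],
    [0.5, -0.024, 0],
    [0.5, -0.02, 0],
    [0.5, -0.016, 0],
    [0.5, -0.012, 0],
    [0.5, -0.008, 0],
    [0.5, -0.004, 0],
    [0, 0, 0],
  ],
  gripper=[5.8, 5.8, 5.8, 5.8, 5.8, 5.8, 5.8, 5.8, 5.8],
)

```text
time_s: 7.35
tool_pos: [0.505, 0.1196, 0.0237]
tool_rot: [179.8, 0.3, 8.1]
force: [-2.0, -4.9, -0.2]
grip_width: 0.0577
grasp_force: 2.7
```

```bash
python3 - <<'E'
from fit import *
import json
k=json.load(open("k.json"))
a=cam("top");b=cam("scene");o=telemetry.get_obs(); print(o["tool_pos"].round(4),o["tool_rot"],inK(k,o["tool_pos"]),o["force"].round(1))
ia=cv2.resize(a["pixels"][110:210,240:330,::-1],None,fx=4,fy=4,interpolation=cv2.INTER_CUBIC)
ib=cv2.resize(b["pixels"][180:280,225:325,::-1],None,fx=4,fy=4,interpolation=cv2.INTER_CUBIC)
cv2.imwrite("pics/c4.png",np.hstack([ia,ib]))
E
```

```text
[0.5051 0.1196 0.0238] [179.80639311   0.26972484   8.06279583] [-0.14292583  0.03505861] [-1.2 -5.4 -0.5]
```

View pics/c4.png

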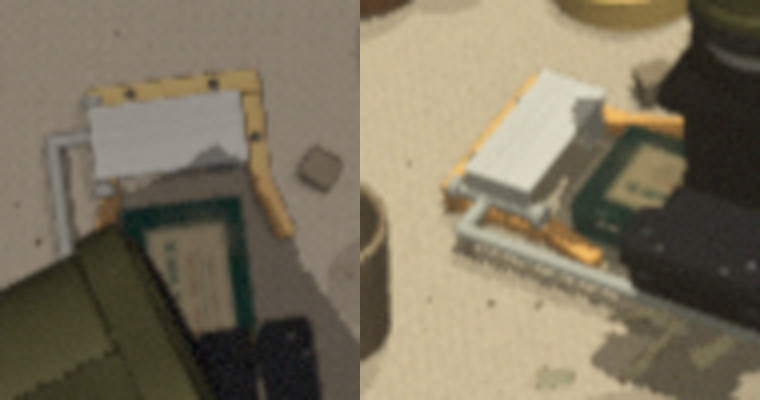

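The bar slipped off the outer side of the left fingertip and sprang up. The flap is shut again, and the tin is still short of the lip. I'll back off, lift, move the left finger further out and press again.

drive_tool(
  angular=[
    [0, 0, 0],
    [0, 0, 0],
    [0, 0, 0],
    [0, 0, 0],
    [0, 0, 0],
    [0, 0, 0],
  ],
  delta_pos=[
    [-0.3, 0, 0],
    [0, 0, -1.0],
    [0, 0, -1.0],
    [0, 0, 0],
    [0, 0, 0],
    [0, 0, 0],
  ],
  gripper=[5.8, 5.8, 5.8, 7.0, 7.0, 7.0],
)

```text
time_s: 8.05
tool_pos: [0.5035, 0.1225, 0.0451]
tool_rot: [-180.0, -0.0, 8.2]
force: [-0.3, 0.7, -0.8]
grip_width: 0.069
grasp_force: 0.0
```

```bash
python3 - <<'E'
from fit import *
import json
k=json.load(open("k.json"))
P=[cam("top"),cam("scene")];o=telemetry.get_obs(); print(o["tool_pos"].round(4),o["tool_rot"],inK(k,o["tool_pos"]),o["force"].round(1))
# tin front edge & bar from the top picture: intensity profiles along keeper y
g=P[0]["pixels"].astype(float)
def prof(x,z,ys):
    q=proj(P[0],pose(k,[[x,y,z] for y in ys])).astype(np.float32)
    return cv2.remap(P[0]["pixels"],q[:,:1],q[:,1:],cv2.INTER_LINEAR)[:,0].astype(int)
ys=np.arange(.060,.092,.002)
for x in(-.05,-.02,.01): print("bar",x,prof(x,.0225,ys).mean(1).round().astype(int).tolist())
ys=np.arange(-.045,.05,.0025); print((ys*1e3).tolist())
for x in(-.035,-.05): 
    r=prof(x,.025,ys); print("tin",x,(r[:,0]-r[:,1]).tolist())
xs=np.arange(-.045,-.005,.0025)
for y in(-.02,0,.02):
    q=proj(P[0],pose(k,[[x,y,.025] for x in xs])).astype(np.float32)
    r=cv2.remap(P[0]["pixels"],q[:,:1],q[:,1:],cv2.INTER_LINEAR)[:,0].astype(int); print("front",y,(r[:,0]-r[:,1]).tolist())
E
```

```text
[0.5034 0.1222 0.0448] [-1.79994899e+02  2.70579558e-02  8.14598310e+00] [-0.14422764  0.03790229] [0.1 1.6 0.5]
bar -0.05 [54, 51, 47, 47, 48, 48, 42, 36, 36, 39, 41, 40, 40, 41, 39, 36]
bar -0.02 [123, 124, 126, 121, 96, 83, 100, 118, 124, 118, 108, 111, 120, 125, 127, 126]
bar 0.01 [116, 121, 121, 98, 87, 91, 106, 122, 125, 112, 110, 116, 122, 125, 125, 125]
[-45.0, -42.49999999999999, -39.99999999999999, -37.49999999999999, -34.99999999999999, -32.499999999999986, -29.999999999999986, -27.499999999999982, -24.999999999999982, -22.49999999999998, -19.999999999999975, -17.499999999999975, -14.999999999999972, -12.49999999999997, -9.999999999999968, -7.499999999999965, -4.999999999999963, -2.4999999999999605, 4.163336342344337e-14, 2.500000000000044, 5.000000000000046, 7.500000000000048, 10.00000000000005, 12.500000000000053, 15.000000000000055, 17.500000000000057, 20.00000000000006, 22.50000000000006, 25.000000000000064, 27.500000000000068, 30.000000000000068, 32.50000000000007, 35.00000000000007, 37.50000000000008, 40.00000000000008, 42.50000000000008, 45.00000000000008, 47.500000000000085]
tin -0.035 [14, 7, 8, 8, 8, 3, -5, -13, -14, -9, -3, 0, 1, 2, 4, 5, 4, 4, 3, 2, 3, 5, 4, 3, 2, 1, 2, 1, -1, -4, -13, -16, -17, -13, -3, 3, 3, 3]
tin -0.05 [7, 5, 9, 9, 7, 5, -6, -9, -8, -4, 3, 9, 12, 12, 11, 10, 11, 10, 11, 12, 14, 12, 8, 8, 6, 8, 12, 12, 7, 0, -4, -4, 1, 2, 1, 2, 4, 1]
front -0.02 [5, 2, 4, 0, -3, -7, -9, -15, -16, -16, -2, 6, 9, 10, 9, 6]
front 0 [14, 13, 12, 8, 3, -2, -4, -11, -11, -14, -1, 7, 7, 8, 8, 8]
front 0.02 [12, 13, 12, 9, 2, -7, -16, -16, -15, -14, -2, 5, 7, 9, 10, 8]
```

drive_tool(
  angular=[
    [0, 0, 0],
    [0, 0, 0],
    [0, 0, 0],
    [0, 0, 0],
    [0, 0, 0],
    [0, 0, 0],
  ],
  delta_pos=[
    [-0.15, 0, 0],
    [0, 0, 0.3],
    [0, 0, 0.5],
    [0, 0, 0.5],
    [0, 0, 0.3],
    [0, 0, 0],
  ],
  gripper=[6.5, 6.5, 6.5, 6.5, 6.5, 6.5],
)

```text
time_s: 8.75
tool_pos: [0.5023, 0.1219, 0.0289]
tool_rot: [-180.0, -0.0, 8.1]
force: [0.2, 1.0, 4.5]
grip_width: 0.0651
grasp_force: 2.4
```

Only vertical force this time, so the finger sits squarely on the bar.

drive_tool(
  angular=[
    [0, 0, 0],
    [0, 0, 0],
    [0, 0, 0],
  ],
  delta_pos=[
    [0, 0, 0.25],
    [0, 0, 0.2],
    [0, 0, 0],
  ],
  gripper=[6.5, 6.5, 6.5],
)

```text
time_s: 9.05
tool_pos: [0.5025, 0.1212, 0.0248]
tool_rot: [179.9, -0.0, 8.1]
force: [-1.5, -1.4, 6.9]
grip_width: 0.0645
grasp_force: 3.1
```

drive_tool(
  angular=[
    [0, 0, 0],
    [0, 0, 0],
    [0, 0, 0],
    [0, 0, 0],
    [0, 0, 0],
  ],
  delta_pos=[
    [0.3, 0, 0],
    [0.3, 0, 0],
    [0.3, 0, 0],
    [0.3, 0, 0],
    [0, 0, 0],
  ],
  gripper=[6.5, 6.5, 6.5, 6.5, 6.5],
)

```text
time_s: 9.55
tool_pos: [0.5127, 0.1226, 0.0244]
tool_rot: [179.9, 0.2, 8.1]
force: [-4.5, -1.2, 6.6]
grip_width: 0.0652
grasp_force: 3.9
```

drive_tool(
  angular=[
    [0, 0, 0],
    [0, 0, 0],
    [0, 0, 0],
    [0, 0, 0],
    [0, 0, 0],
    [0, 0, 0],
  ],
  delta_pos=[
    [0.3, 0, 0],
    [0.3, 0, 0],
    [0.3, 0, 0],
    [0.3, 0, 0],
    [0.3, 0, 0],
    [0, 0, 0],
  ],
  gripper=[6.5, 6.5, 6.5, 6.5, 6.5, 6.5],
)

```text
time_s: 10.15
tool_pos: [0.5275, 0.125, 0.0244]
tool_rot: [179.9, 0.2, 8.1]
force: [-3.6, -1.5, 6.5]
grip_width: 0.0649
grasp_force: 3.8
```

```bash
python3 - <<'E'
from fit import *
import json
k=json.load(open("k.json"))
a=cam("top");b=cam("scene");o=telemetry.get_obs(); print(o["tool_pos"].round(4),o["tool_rot"],inK(k,o["tool_pos"]),o["force"].round(1))
ia=cv2.resize(a["pixels"][110:210,240:330,::-1],None,fx=4,fy=4,interpolation=cv2.INTER_CUBIC)
ib=cv2.resize(b["pixels"][180:280,225:325,::-1],None,fx=4,fy=4,interpolation=cv2.INTER_CUBIC)
cv2.imwrite("pics/c5.png",np.hstack([ia,ib]))
E
```

```text
[0.5275 0.125  0.0244] [179.93615867   0.19729831   8.12561101] [-0.11997545  0.03731052] [-3.6 -1.4  6.9]
```

View pics/c5.png

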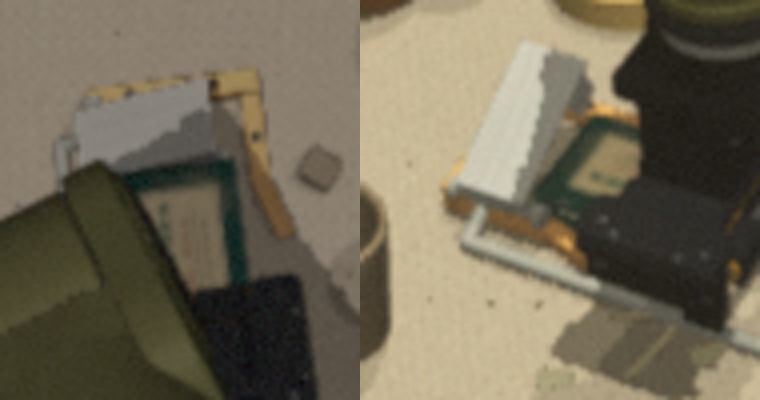

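The flap is well open, and the tin is entering straight under it.

drive_tool(
  angular=[
    [0, 0, 0],
    [0, 0, 0],
    [0, 0, 0],
    [0, 0, 0],
    [0, 0, 0],
    [0, 0, 0],
    [0, 0, 0],
  ],
  delta_pos=[
    [0.3, 0, 0],
    [0.3, 0, 0],
    [0.3, 0, 0],
    [0.3, 0, 0],
    [0.3, 0, 0],
    [0.3, 0, 0],
    [0, 0, 0],
  ],
  gripper=[6.5, 6.5, 6.5, 6.5, 6.5, 6.5, 6.5],
)

```text
time_s: 10.95
tool_pos: [0.5453, 0.1277, 0.0244]
tool_rot: [179.9, 0.2, 8.1]
force: [-4.3, -1.9, 7.4]
grip_width: 0.0651
grasp_force: 3.8
```

drive_tool(
  angular=[
    [0, 0, 0],
    [0, 0, 0],
    [0, 0, 0],
    [0, 0, 0],
    [0, 0, 0],
    [0, 0, 0],
  ],
  delta_pos=[
    [0.3, 0, 0],
    [0.3, 0, 0],
    [0.3, 0, 0],
    [0.3, 0, 0],
    [0.3, 0, 0],
    [0, 0, 0],
  ],
  gripper=[6.5, 6.5, 6.5, 6.5, 6.5, 6.5],
)

```text
time_s: 11.55
tool_pos: [0.5601, 0.1299, 0.0244]
tool_rot: [179.9, 0.2, 8.1]
force: [-3.3, -1.5, 7.2]
grip_width: 0.0651
grasp_force: 3.8
```

drive_tool(
  angular=[
    [0, 0, 0],
    [0, 0, 0],
    [0, 0, 0],
    [0, 0, 0],
    [0, 0, 0],
  ],
  delta_pos=[
    [0.2, 0, 0],
    [0.2, 0, 0],
    [0.2, 0, 0],
    [0.2, 0, 0],
    [0, 0, 0],
  ],
  gripper=[6.5, 6.5, 6.5, 6.5, 6.5],
)

```text
time_s: 12.05
tool_pos: [0.5658, 0.1306, 0.0242]
tool_rot: [179.9, 0.5, 8.1]
force: [-10.7, -2.5, 12.3]
grip_width: 0.0647
grasp_force: 7.8
```

drive_tool(
  angular=[
    [0, 0, 0],
    [0, 0, 0],
    [0, 0, 0],
  ],
  delta_pos=[
    [0.15, 0, 0],
    [0.15, 0, 0],
    [0, 0, 0],
  ],
  gripper=[6.5, 6.5, 6.5],
)

```text
time_s: 12.35
tool_pos: [0.5661, 0.1306, 0.0241]
tool_rot: [179.8, 0.8, 8.1]
force: [-16.7, -3.9, 18.2]
grip_width: 0.0651
grasp_force: 11.7
```

The push met a hard stop: Fx rose to 17 N with under 0.5 mm of travel. That matches the back stop within my keeper-x error of about 4 mm. I'll ease off the tin with the bar still held, then let the bar rise slowly.

drive_tool(
  angular=[
    [0, 0, 0],
    [0, 0, 0],
    [0, 0, 0],
    [0, 0, 0],
    [0, 0, 0],
  ],
  delta_pos=[
    [-0.3, 0, 0],
    [-0.3, 0, 0],
    [-0.3, 0, 0],
    [-0.3, 0, 0],
    [0, 0, 0],
  ],
  gripper=[6.5, 6.5, 6.5, 6.5, 6.5],
)

```text
time_s: 12.85
tool_pos: [0.5625, 0.1306, 0.0259]
tool_rot: [-180.0, -0.3, 8.1]
force: [2.3, 1.3, 5.8]
grip_width: 0.0646
grasp_force: 2.8
```

drive_tool(
  angular=[
    [0, 0, 0],
    [0, 0, 0],
    [0, 0, 0],
    [0, 0, 0],
    [0, 0, 0],
    [0, 0, 0],
    [0, 0, 0],
    [0, 0, 0],
    [0, 0, 0],
  ],
  delta_pos=[
    [0, 0, -0.2],
    [0, 0, -0.2],
    [0, 0, -0.2],
    [0, 0, -0.2],
    [0, 0, -0.3],
    [0, 0, -0.5],
    [0, 0, -1.0],
    [0, 0, -2.0],
    [0, 0, -3.0],
  ],
  gripper=[6.5, 6.5, 6.5, 6.5, 6.5, 6.5, 6.5, 6.5, 6.5],
)

```text
time_s: 13.75
tool_pos: [0.5591, 0.1297, 0.1002]
tool_rot: [180.0, 0.2, 8.1]
force: [1.1, -0.2, -0.2]
grip_width: 0.0652
grasp_force: 0.0
```

drive_tool(
  angular=[
    [0, 0, 0],
    [0, 0, 0],
    [0, 0, 0],
    [0, 0, 0],
    [0, 0, 0],
    [0, 0, 0],
    [0, 0, 0],
    [0, 0, 0],
    [0, 0, 0],
    [0, 0, 0],
    [0, 0, 0],
    [0, 0, 0],
  ],
  delta_pos=[
    [0, 0, -4],
    [0, 0, -4],
    [0, 0, -4],
    [0, 3.5, 0],
    [0, 3.5, 0],
    [0, 3.5, 0],
    [0, 3.5, 0],
    [0, 3.5, 0],
    [0, 3.5, 0],
    [0, 3.5, 0],
    [0, 3.5, 0],
    [0, 0, 0],
  ],
  gripper=[6.5, 6.5, 6.5, 6.5, 6.5, 6.5, 6.5, 6.5, 6.5, 6.5, 6.5, 6.5],
)

```text
time_s: 14.95
tool_pos: [0.5994, -0.1546, 0.2205]
tool_rot: [179.8, 0.1, 7.6]
force: [-0.5, -0.1, 0.4]
grip_width: 0.0652
grasp_force: 0.0
```

```bash
python3 - <<'E'
from fit import *
import json
k=np.array(json.load(open("k.json")))
P=[cam("top"),cam("scene")];a,b=P;o=telemetry.get_obs(); print(o["time_s"],o["tool_pos"].round(4),o["force"].round(1))
ia=cv2.resize(a["pixels"][110:210,240:330,::-1],None,fx=4,fy=4,interpolation=cv2.INTER_CUBIC)
ib=cv2.resize(b["pixels"][180:280,225:325,::-1],None,fx=4,fy=4,interpolation=cv2.INTER_CUBIC)
cv2.imwrite("pics/c6.png",np.hstack([ia,ib]))
for n in(0,1):
    p=P[n]
    for r in models.cut_out(p,"tin"):
        if np.hypot(*(onz(p,r["centre"],.025)[:2]-[.6,.1]))<.08: print(n,"tin",r["p"],r["centre"],r["pixels"].sum())
xs=np.arange(-.095,-.05,.0025)
print((xs*1e3).round(1).tolist())
for y in(-.02,0,.02):
    q=proj(a,pose(k,[[x,y,.025] for x in xs])).astype(np.float32)
    r=cv2.remap(a["pixels"],q[:,:1],q[:,1:],cv2.INTER_LINEAR)[:,0].astype(int); print("rear",y,(r[:,0]-r[:,1]).tolist())
E
```

```text
15.05 [ 0.5998 -0.1478  0.2207] [-0.4  1.2  0.2]
1 tin 0.96 [292.3, 224.7] 1091
[-95.0, -92.5, -90.0, -87.5, -85.0, -82.5, -80.0, -77.5, -75.0, -72.5, -70.0, -67.5, -65.0, -62.5, -60.0, -57.5, -55.0, -52.5]
rear -0.02 [11, 11, 11, 10, 11, 11, 11, 11, 10, 4, -6, -10, -9, -11, -13, -13, -16, -15]
rear 0 [12, 12, 12, 11, 10, 11, 11, 11, 10, 4, -11, -28, -32, -34, -34, -23, -6, 1]
rear 0.02 [12, 11, 10, 11, 11, 10, 11, 12, 11, 8, -9, -29, -35, -38, -38, -28, -9, 0]
```

View pics/c6.png

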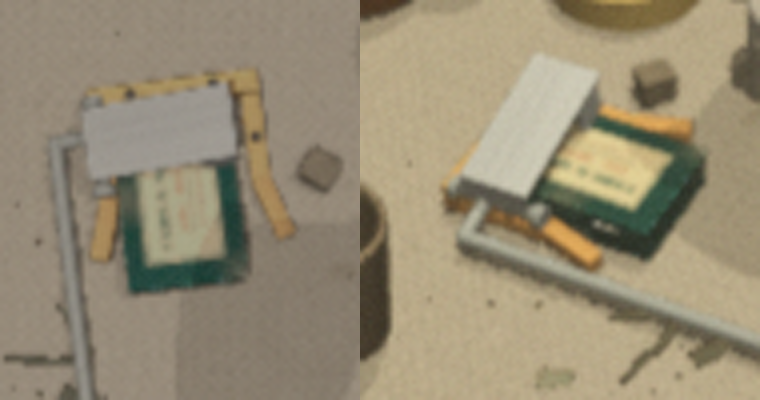

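Scene and top views: the tin sits straight in the lane with the flap resting on it half-open, and everything else is undisturbed. I'll check the rear-edge to lead-in distance, which should be 22 mm.

```bash
python3 - <<'E'
from fit import *
import json
k=np.array(json.load(open("k.json")))
a=cam("top")
for n,q,z in[("Router",(295,233),.012),("Rinner",(277,240),.012),("Louter",(92,258),.012),("Linner",(114,261),.012),("rearR",(246,282),.025),("rearL",(130,294),.025),("frameRR",(257,69),.02),("Rlead bend in",(238,163),.012),("Rlead bend out",(264,168),.012)]:
    print(n,(inK(k,onz(a,np.array(q)/4+[240,110]-.4,z))*1e3).round(1))
E
```

```text
Router [-45.8 -60.9]
Rinner [-48.5 -49.6]
Louter [-43.8  61.5]
Linner [-47.4  48.7]
rearR [-72.5 -27.8]
rearL [-70.   40.7]
frameRR [ 54.4 -52.1]
Rlead bend in [  1.  -32.9]
Rlead bend out [ -4.2 -48. ]
```

```bash
python3 -c "
from cell import env
print(env.sign_off())"
```

```text
the job is handed in; nothing more can be done
None
```

I handed the job in at about 15 s: the tin was pushed to a hard stop with the bar held down, and the flap now rests on top of it. My camera estimate left the tin up to about 4 mm short of home, which I put down to error in locating the keeper. The bar slipped off the fingertip once early on, before the tin reached the lip, so I had to press it again.

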